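# Take the dirty filter off a workshop vacuum

### The job

The head of the workshop vacuum is lying upside down on the bench with its dirty cartridge filter still locked on. Turn the filter anticlockwise (seen from above) by its red bar handle until the bar lines up with the two yellow arrows, lift it straight off, and stand it upright on the floor of the white tub. Set it down rather than drop it, let go, and leave the other things on the bench where they are.

Things in the scene. Friction and masses are not known exactly. Their poses are not given: they have to be found in the camera images.
- vac_head: Upturned head of a workshop vacuum, does not move: round grey housing, red rim ring 285 mm across, two black clips at +y and -y (312 mm over both). Origin: centre of its foot on the bench, on the filter's turning axis; z up. Flat plate 106 mm above the origin, red rim 7 mm higher. Two yellow arrows on the plate lie along the x axis, at +x and -x, pointing at the filter.
- vac_seat (a point): Point on the plate where the filter's underside rests, on its turning axis; axes as vac_head. Bar along this x axis = unlocked (lifts freely from 15 degrees short of it to the stop 10 beyond). It starts 50 to 75 degrees clockwise of it; turn anticlockwise (+z). Other stop: 80 degrees clockwise. It turns with under 0.5 N m, stays where left; two tabs on a hidden post 46 mm high hold it down until then.
- filter_handle (a point): Grip point of the red bar handle across the filter's top, on its turning axis, 122 mm above the filter's underside. x runs along the bar, y across it, z up. The bar is 74 mm long, 16 mm wide, 34 mm high: its foot, on the flat black top of the drum, is 22 mm below this point, its top 12 mm above. Half a turn about z gives the same handle and the same lock.
- filter_center (a point): Centre of the loose filter's drum, 50 mm above its underside; axes as filter_handle. Beige pleated drum with black end caps, 119 mm across, 100 mm tall (134 mm with the handle), 220 to 450 g, closed on top, open underneath with a flat rim to stand on. Unlocked, it is clear of the post once it has risen 50 mm.
- tub_floor (a point): Centre of the inside floor of the shallow white plastic tub, 5 mm above the bench; the tub does not move. Inside 310 mm (along this x) by 240 mm (along y), walls 5 mm thick, their top 57 mm above this point; outside with its rim 336 x 266 mm, 362 mm over the two end lips along x.
- screwdriver: Bystander, leave alone: yellow-handled screwdriver lying down, 200 mm long; origin under its middle
- spray_bottle: Bystander, leave alone: clear trigger spray bottle with a blue band and a white and red head, 76 mm across, 220 mm tall, standing; origin at the centre of its foot
- paint_can: Bystander, leave alone: steel paint can with a green band, 108 mm across, 124 mm tall, standing; origin at the centre of its foot
- tape_roll: Bystander, leave alone: yellow roll of masking tape lying flat, 112 mm across, 38 mm high; origin at the centre of its underside
- screw_jar: Bystander, leave alone: glass jar with a steel lid, 60 mm across, 75 mm tall, standing; origin at the centre of its foot
- tape_measure: Bystander, leave alone: yellow tape measure, 70 x 38 x 66 mm, standing; origin at the centre of its foot

How it is judged:
On the way, in this order (a step that is already met when the one before it is completed fails the run):
1. the filter, still seated on the head, is turned until its bar lies within 25 degrees of the arrows (angle between the x axis of filter_handle and the x axis of vac_head, either way round below 0.44 rad and z of filter_center in the frame of vac_head below 0.165 m and horizontal distance between filter_center and vac_head below 0.01 m), for 0.1 s.
2. the filter is lifted clear of the head, not tipped over (z of filter_center in the frame of vac_head above 0.2 m and angle between filter_center's own z axis and vertical below 0.5 rad), for 0.05 s.
At the end, for the whole second after the job is handed in: The filter stands upright (within 6 degrees) on the floor of the white tub, inside its walls, its underside within 6 mm of the floor, at rest and let go of (x of filter_center in the frame of tub_floor between -0.11 and 0.11 m and y of filter_center in the frame of tub_floor between -0.075 and 0.075 m and z of filter_center in the frame of tub_floor between 0.04 and 0.056 m and angle between filter_center's own z axis and vertical below 0.1 rad and contact force between filter and the fingers below 0.1 N and linear speed of filter below 0.02 m/s); the robot touches nothing.
It fails at once if the filter is dropped: it falls free of the fingers at more than 0.6 m/s (a fall of some 20 mm or more) (contact force between filter and the fingers below 0.1 N and linear speed of filter above 0.6 m/s).
It fails at once if another thing on the bench is moved by more than 40 mm (distance of any of screwdriver, spray_bottle, paint_can, tape_roll, screw_jar, tape_measure from where it was at the start of the episode above 0.04 m).
It also fails if it takes over 51 s, if anything falls off the work surface, if the arm or the gripper's body presses on something with over 40 N, if the wrist force passes 120 N, or if a joint passes its speed limit or range.

### The arm

A 6-joint arm with a two-finger parallel gripper is mounted at the origin on the work surface. World frame = base frame: x ahead of the robot, y to its left, z up, the work surface at z = 0. Lengths are in m, angles in rad, forces in N, time in s.
With the tool pointing down it reaches from about 0.35 to 0.775 m from the base axis. Payload 7.3 kg.
Tool frame: the origin (TCP) lies at the very end of the fingers, on their centre line; the grasp point (between the pads) lies 19 mm behind it; z points along the fingers, y is the line along which they close (so a half turn about z gives the same grasp; the last joint's range is limited). The gripper opens to 92 mm and grips with 3 to 60 N. Pads are 19 mm wide; open, the fingers measure 130 mm over their backs; the gripper's body (75 mm by 190 mm) begins 47 mm behind the grasp point.
Start: joints at [-1.268, 0.342, 1.524, -0, 1.275, -0.146], TCP at [0.228, -0.473, 0.227] pointing down, gripper open.
Joint ranges: [-2.53, 2.53], [-0.77, 2.02], [0.04, 2.7], [-1, 4.14], [0.28, 2.66], [-3.11, 3.11]. Speed limits (rad/s): [2.57, 2.57, 3.14, 3.14, 3.14, 3.14].

### API

Orientations are given as [roll, pitch, yaw] about the fixed x, y, z axes, in that order (R = Rz(yaw) Ry(pitch) Rx(roll)).
In Python, from cell import robot gives the robot as it stands. The module is installed in compiled form; this text tells all that it offers.
- The arm moves only by the tool arm_command, never from a script. Its argument "moves" is a list of rows, each a list of 3 entries, a list of its own where there are three numbers: the shift along the tool's x, y, z in m, then the turn, a rotation vector about the tool's x, y, z in rad, then the finger opening in m, from 0 to 0.0918. In form: [[[dx, dy, dz], [ax, ay, az], claw], ...]. A call has exactly 5 rows; each row is the pose to reach, as a shift and turn from the pose commanded when the call began, along the tool's axes at that moment; what a row does not reach only later rows make up. A row lasts 1/10 s, in which the tool goes at most 50 mm and 8.59 degrees, less where a joint would pass 70% of its speed; a pose out of reach is approached as far as the arm can. A call with a gripper value outside its range is refused whole. The fingers move at their own pace and stop on an object; "squeeze" is the grip in N (left out, the last holds). Time passes only in rows, so rows that repeat a pose let the fingers close, or fill a call up. It gives the time, the measured TCP pose, the force, the opening and the grip force at its end, in the units of the state.
- robot.observe(): the state, without advancing time (a new reading comes with each control period).
- robot.read_camera(name): name is "scene" or "top" or "wrist"; returns the picture (420x560x3 uint8, red, green, blue); there is no depth.
- robot.camera_model(name): a dict with "fx", "fy", "cx", "cy" (pixels), "R" (3x3) and "t" (3): a world point X has camera coordinates R X + t. Camera axes: x right, y down, z forward; pixel columns grow to the right and rows downward; lengths in m; the calibration is good to about 2 mm. A picture is of the moment at which its call begins: read the wrist's pose just before it. camera_model takes no time and is no camera call; for the wrist camera it gives the pose at the moment of the call.
- robot.hand_in(): hands the job in; it is judged then, once.
The state is a dict: "time": time; "qpos": joint angles; "qvel": joint speeds; "joint_efforts": joint torques, N m; "tool_pos": TCP position; "tool_rot": TCP orientation; "contact_force": force on the tool from outside, world axes, zero at the start; "torque": the same for the moment, N m; "opening": finger opening in m; "grip_force": force on a finger pad.
Only numpy, scipy, OpenCV 4.12 (cv2) and the standard library are available. Lean on these libraries where they do the work, as an engineer would, in place of code of your own. Each camera call takes 0.05 s, during which the arm holds its last target. There are 200 camera calls.

## Working session

There is one attempt and no reset: what is moved stays moved. The work goes in short steps, Python scripts to look and compute and a tool call to move; the robot and the scene stay as the last step left them, time stands still between calls to the robot, and variables do not carry over. Pictures are saved under pics/ and viewed, at most 10 in all, crops included, and the job is handed in when it is done.

Besides the shell and the picture viewer there is one more tool, called after "Emit:" as a command line: name --argument value ..., lists and objects as JSON in quotes. arm_command: Moves the arm, as the interface text tells. Its arguments: {"type":"object","properties":{"moves":{"type":"array"},"squeeze":{"type":"number"}},"required":["moves"]}

```bash
mkdir -p pics
python3 - <<'E'
from cell import robot
import cv2
for n in("scene","top"):
    cv2.imwrite(f"pics/{n}0.png",robot.read_camera(n)[:,:,::-1])
    m=robot.camera_model(n);print(n,m)
print(robot.observe())
E
```

```text
scene {'fx': 415.31382250319683, 'fy': 415.31382250319683, 'cx': 279.91626999149514, 'cy': 208.55063756790526, 'R': array([[ 0.69024412,  0.72331477, -0.0194625 ],
       [ 0.4965836 , -0.49309987, -0.71432293],
       [-0.52627728,  0.48339245, -0.69954554]]), 't': array([-0.39583953, -0.17406648,  1.48416742])}
top {'fx': 524.5254445883146, 'fy': 524.5254445883146, 'cx': 283.5092507376979, 'cy': 209.12194624090495, 'R': array([[-0.01351419, -0.99988875,  0.00631285],
       [-0.98367869,  0.01216167, -0.1795225 ],
       [ 0.17942576, -0.00863592, -0.98373361]]), 't': array([0.01268092, 0.59015402, 1.19581599])}
{'time': 0.1, 'qpos': array([-1.26797844e+00,  3.42625107e-01,  1.52487392e+00, -2.70966336e-05,
        1.27536059e+00, -1.46013342e-01]), 'qvel': array([ 0.00091794, -0.00108453, -0.00135493,  0.00039342,  0.00191208,
        0.00026704]), 'joint_efforts': array([ 1.24528200e-03, -4.32003558e+01, -2.44696158e+01,  7.18374504e-02,
        5.25989605e-02, -7.37839537e-05]), 'tool_pos': array([ 0.22771098, -0.47267988,  0.22614555]), 'tool_rot': array([-3.14033540e+00, -1.58700463e-04,  4.48839036e-01]), 'contact_force': array([ 0.29461613,  0.39701071, -0.52254027]), 'torque': array([ 0.00130454,  0.02692096, -0.03969371]), 'grip_force': 0.0, 'opening': 0.09176001794643159}
```

View pics/top0.png

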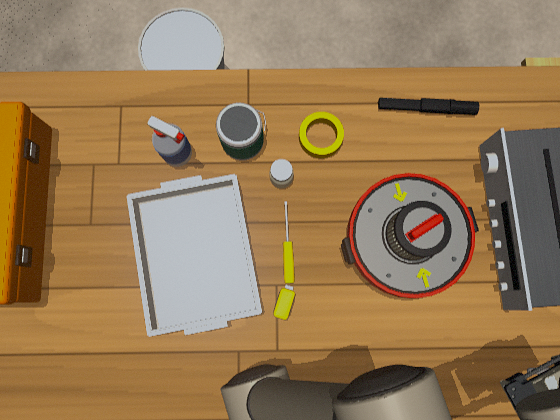

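View pics/scene0.png

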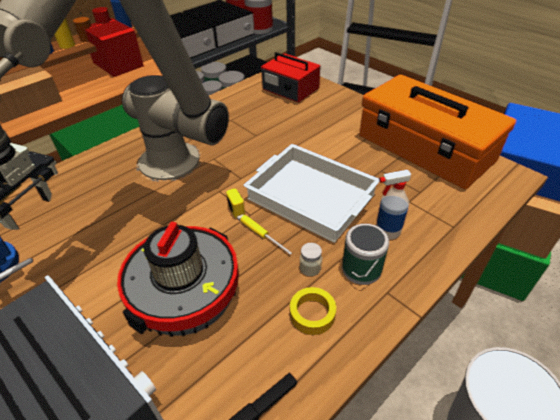

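The top view shows the vacuum head at about (411,235) with yellow arrows at (401,192) and (425,278), and the red bar running from (408,236) to (442,216). The tub is centred at about (195,255). In the scene view the handle is at about (168,238), and the obstacles near the path are the screwdriver and tape measure.

```bash
cat > h.py <<'E'
import numpy as np,cv2
from cell import robot
def cast(m,px,z):
    px=np.atleast_2d(px).astype(float)
    d=np.c_[(px[:,0]-m["cx"])/m["fx"],(px[:,1]-m["cy"])/m["fy"],np.ones(len(px))]@m["R"]
    c=-m["R"].T@m["t"]
    return c+d*((z-c[2])/d[:,2])[:,None]
def blobs(mask,amin):
    cs,_=cv2.findContours(mask.astype(np.uint8),cv2.RETR_EXTERNAL,cv2.CHAIN_APPROX_NONE)
    return [c[:,0] for c in cs if cv2.contourArea(c)>amin]
def red(hsv): return ((hsv[...,0]<6)|(hsv[...,0]>174))&(hsv[...,1]>170)&(hsv[...,2]>90)
E
python3 - <<'E'
from h import *
im=cv2.imread("pics/top0.png");hsv=cv2.cvtColor(im,cv2.COLOR_BGR2HSV);m=robot.camera_model("top")
for c in blobs(red(hsv),60):
    print("red",c.mean(0),np.ptp(c,axis=0))
    if np.ptp(c[:,0])>90:
        P=cast(m,c,0.113);r=cv2.fitEllipse((P[:,:2]*1000).astype(np.float32));print(" ring",r)
    else:
        P=cast(m,c,0.240);print(" bar",cv2.minAreaRect((P[:,:2]*1000).astype(np.float32)))
y=(hsv[...,0]>22)&(hsv[...,0]<34)&(hsv[...,1]>180)&(hsv[...,2]>120)
for c in blobs(y,30):
    P=cast(m,c,0.106);print("yel",c.mean(0),P.mean(0))
w=(hsv[...,1]<40)&(hsv[...,2]>150)
for c in blobs(w,4000):
    P=cast(m,c,0.062);print("white",c.mean(0),np.ptp(c,axis=0),cv2.minAreaRect((P[:,:2]*1000).astype(np.float32)))
E
```

```text
red [411.68169014 235.51549296] [125 123]
 ring ((518.9760131835938, -281.7371520996094), (278.84368896484375, 281.4144287109375), 20.661157608032227)
yel [283.76623377 303.31168831] [0.36942663 0.00777501 0.106     ]
yel [423.92857143 276.58928571] [ 0.42382323 -0.30568551  0.106     ]
yel [288.09375    261.97916667] [ 0.460414   -0.00312867  0.106     ]
yel [398.94230769 192.61538462] [ 0.61593169 -0.26003168  0.106     ]
yel [321.17886179 132.71544715] [ 0.76173256 -0.08521717  0.106     ]
white [192.54158607 255.15667311] [134 162] ((488.8494873046875, 218.13475036621094), (361.34033203125, 264.8043212890625), 10.45033073425293)
white [180.09361702  42.56595745] [85 62] ((1029.6285400390625, 257.3495178222656), (213.31541442871094, 168.31509399414062), 89.39663696289062)
```

Run:
```python
from h import *
for n in("top","scene"):
    im=cv2.imread(f"pics/{n}0.png");hsv=cv2.cvtColor(im,cv2.COLOR_BGR2HSV);m=robot.camera_model(n)
    r=red(hsv); k=np.zeros(r.shape,bool)
    if n=="top": k[205:250,398:450]=1
    else: k[218:256,155:185]=1
    for c in blobs(r&k,60):
        P=cast(m,c,0.240);print(n,"bar",c.min(0),c.max(0),cv2.minAreaRect((P[:,:2]*1000).astype(np.float32)))
```

```text
top bar [405 213] [443 241] ((517.2582397460938, -276.4447326660156), (20.333749771118164, 84.29364776611328), 32.28122329711914)
scene bar [158 222] [180 255] ((535.3777465820312, -290.518310546875), (36.030235290527344, 94.86483764648438), 31.797210693359375)
```

Emit:
arm_command --moves '[[[0,0,-0.05],[0,0,0.14],0.09],[[0.03,-0.004,-0.09],[0,0,0.28],0.09],[[0.07,-0.01,-0.1],[0,0,0.42],0.09],[[0.115,-0.016,-0.1],[0,0,0.56],0.09],[[0.16,-0.022,-0.1],[0,0,0.7],0.09]]'

```text
time: 0.6
tool_pos: [0.3609, -0.3847, 0.327]
tool_rot: [3.141, -0.0, -0.248]
contact_force: [0.4, -1.2, 0.2]
opening: 0.0901
grip_force: 0.0
```

Emit:
arm_command --moves '[[[0.026,-0.028,0],[0,0,0.148],0.09],[[0.052,-0.056,0],[0,0,0.296],0.09],[[0.078,-0.084,0],[0,0,0.444],0.09],[[0.104,-0.112,0],[0,0,0.592],0.09],[[0.1275,-0.139,0],[0,0,0.74],0.09]]'

```text
time: 1.1
tool_pos: [0.5182, -0.2799, 0.3262]
tool_rot: [3.141, 0.001, -0.988]
contact_force: [0.7, -0.1, 0.3]
opening: 0.0902
grip_force: 0.0
```

Run:
```python
from h import *
s=robot.observe();m=robot.camera_model("wrist");im=robot.read_camera("wrist")[:,:,::-1].copy()
cv2.imwrite("pics/w1.png",im);np.save("w1.npy",m,allow_pickle=True);print(s["tool_pos"],s["tool_rot"],s["qpos"],m)
hsv=cv2.cvtColor(im,cv2.COLOR_BGR2HSV)
for c in blobs(red(hsv),300):
    P=cast(m,c,0.240);print(c.min(0),c.max(0),cv2.minAreaRect((P[:,:2]*1000).astype(np.float32)))
```

```text
[ 0.51820168 -0.27988462  0.3261854 ] [ 3.14125929e+00  8.32157756e-04 -9.87589524e-01] [-6.25295171e-01  4.15063778e-01  1.14349850e+00 -1.67939694e-05
  1.58392667e+00  1.93309033e+00] {'fx': 350.00121439087314, 'fy': 350.00121439087314, 'cx': 278.6610254335775, 'cy': 210.116377379759, 'R': array([[-8.34340505e-01, -5.51249133e-01,  5.61743621e-04],
       [-5.24116244e-01,  7.93588595e-01,  3.09061977e-01],
       [-1.70815940e-01,  2.57568507e-01, -9.51041733e-01]]), 't': array([0.27888492, 0.42524254, 0.64604149])}
[267 153] [294 257] ((522.5724487304688, -286.6642761230469), (18.785430908203125, 79.49484252929688), 32.03168487548828)
[149  31] [411 290] ((536.8795166015625, -301.7684631347656), (175.15127563476562, 184.6457977294922), 75.53669738769531)
```

View pics/w1.png

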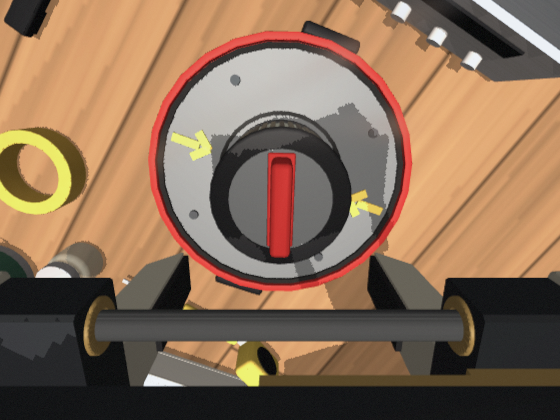

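The wrist view shows the bar running upright from (281,153) to (279,257), nearly parallel to the tool x axis. Its measured angle is -58° in the world, and its centre agrees with the ring centre. Next I descend around it.

Emit:
arm_command --moves '[[[0.0036,0,0.03],[0,0,0.022],0.06],[[0.0036,0,0.06],[0,0,0.022],0.05],[[0.0036,0,0.085],[0,0,0.022],0.05],[[0.0036,0,0.104],[0,0,0.022],0.05],[[0.0036,0,0.114],[0,0,0.022],0.05]]'

```text
time: 1.65
tool_pos: [0.518, -0.2836, 0.2104]
tool_rot: [3.14, 0.004, -1.003]
contact_force: [-0.3, 0.2, 0.5]
opening: 0.0549
grip_force: 0.0
```

Emit:
arm_command --moves '[[[0,0,0],[0,0,0],0.03],[[0,0,0],[0,0,0],0.02],[[0,0,0],[0,0,0],0.01],[[0,0,0],[0,0,0],0.0],[[0,0,0],[0,0,0],0.0]]' --squeeze 35

```text
time: 2.15
tool_pos: [0.5192, -0.2843, 0.2134]
tool_rot: [-3.141, -0.001, -1.004]
contact_force: [1.1, 0.6, 1.2]
opening: 0.0159
grip_force: 35.0
```

Emit:
arm_command --moves '[[[0,0,0],[0,0,-0.06],0],[[0,0,0],[0,0,-0.16],0],[[0,0,0],[0,0,-0.26],0],[[0,0,0],[0,0,-0.36],0],[[0,0,0],[0,0,-0.46],0]]'

```text
time: 2.65
tool_pos: [0.5193, -0.2843, 0.2134]
tool_rot: [3.141, -0.001, -0.54]
contact_force: [-0.3, 0.6, 1.2]
opening: 0.0161
grip_force: 35.0
```

Emit:
arm_command --moves '[[[0,0,0],[0,0,-0.1],0],[[0,0,0],[0,0,-0.2],0],[[0,0,0],[0,0,-0.3],0],[[0,0,0],[0,0,-0.4],0],[[0,0,0],[0,0,-0.48],0]]'

```text
time: 3.15
tool_pos: [0.5192, -0.2843, 0.2134]
tool_rot: [3.141, -0.001, -0.06]
contact_force: [0.4, -0.3, 1.8]
opening: 0.0157
grip_force: 35.0
```

Emit:
arm_command --moves '[[[0,0,0],[0,0,-0.1],0],[[0,0,0],[0,0,-0.2],0],[[0,0,0],[0,0,-0.28],0],[[0,0,0],[0,0,-0.3],0],[[0,0,0],[0,0,-0.3],0]]'

```text
time: 3.65
tool_pos: [0.5193, -0.2843, 0.2135]
tool_rot: [3.14, -0.001, 0.235]
contact_force: [-0.2, 0.1, 3.8]
opening: 0.0156
grip_force: 35.0
```

Run:
```python
from h import *
print(robot.observe())
im=robot.read_camera("top")[:,:,::-1];cv2.imwrite("pics/t2.png",cv2.resize(im[150:320,320:500],None,fx=3,fy=3))
```

```text
{'time': 3.65, 'qpos': array([-6.30348297e-01,  4.74620751e-01,  1.35356148e+00, -1.35346902e-05,
        1.31197478e+00,  7.05416728e-01]), 'qvel': array([ 0.00124555, -0.00038632,  0.00088984, -0.00111996, -0.00099836,
        0.01618103]), 'joint_efforts': array([-1.15731074e-01, -4.80524433e+01, -2.36662656e+01,  6.63164086e-03,
       -1.38598066e-01, -2.39882553e-01]), 'tool_pos': array([ 0.51926127, -0.284308  ,  0.21347035]), 'tool_rot': array([ 3.14049115e+00, -9.20837109e-04,  2.35035264e-01]), 'contact_force': array([-0.20596891,  0.14198744,  3.79887673]), 'torque': array([0.10059944, 0.0373808 , 0.00794984]), 'grip_force': 34.98450458049774, 'opening': 0.015618052486048311}
```

View pics/t2.png

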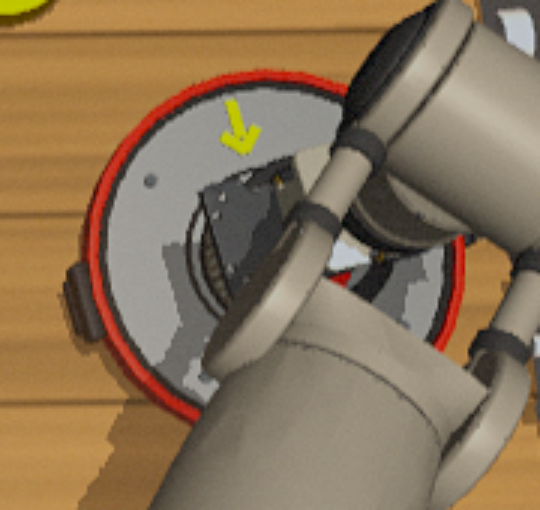

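The arm hides most of the bar; only a patch of red shows at about (340,280). The tool yaw of 0.235 matches the arrow axis, and the grip never slipped. I'll lift a little first and watch the force.

Emit:
arm_command --moves '[[[0,0,-0.002],[0,0,0],0],[[0,0,-0.004],[0,0,0],0],[[0,0,-0.007],[0,0,0],0],[[0,0,-0.01],[0,0,0],0],[[0,0,-0.012],[0,0,0],0]]'

```text
time: 4.2
tool_pos: [0.519, -0.2842, 0.2249]
tool_rot: [3.142, 0.0, 0.236]
contact_force: [-0.8, -0.4, -2.9]
opening: 0.0156
grip_force: 35.0
```

Only the filter's weight (about 3 N) shows on the wrist, so it is free. Lifting on.

Emit:
arm_command --moves '[[[0,0,-0.015],[0,0,0],0],[[0,0,-0.035],[0,0,0],0],[[0,0,-0.055],[0,0,0],0],[[0,0,-0.075],[0,0,0],0],[[0,0,-0.09],[0,0,0],0]]'

```text
time: 4.7
tool_pos: [0.5191, -0.2842, 0.3163]
tool_rot: [3.14, -0.001, 0.236]
contact_force: [0.0, 0.6, -2.9]
opening: 0.0153
grip_force: 35.0
```

Run:
```python
from h import *
print(robot.observe())
im=robot.read_camera("scene")[:,:,::-1];cv2.imwrite("pics/s3.png",im)
```

```text
{'time': 4.7, 'qpos': array([-6.30332207e-01,  4.21959395e-01,  1.15900411e+00, -6.56970386e-05,
        1.55909919e+00,  7.04282443e-01]), 'qvel': array([-1.26253123e-03, -3.97746796e-02, -3.12590680e-01,  2.88662625e-04,
        3.63318417e-01, -3.28175737e-04]), 'joint_efforts': array([ 1.45361715e-02, -5.07770383e+01, -2.67190647e+01,  7.83852185e-02,
       -3.57345594e-01, -5.82092507e-04]), 'tool_pos': array([ 0.51914164, -0.28422975,  0.31626268]), 'tool_rot': array([ 3.14038417e+00, -9.40562854e-04,  2.36182964e-01]), 'contact_force': array([ 0.03487374,  0.62960784, -2.89550528]), 'torque': array([-0.00087886,  0.02608341,  0.04237577]), 'grip_force': 34.98068869113922, 'opening': 0.015326680153417012}
```

View pics/s3.png

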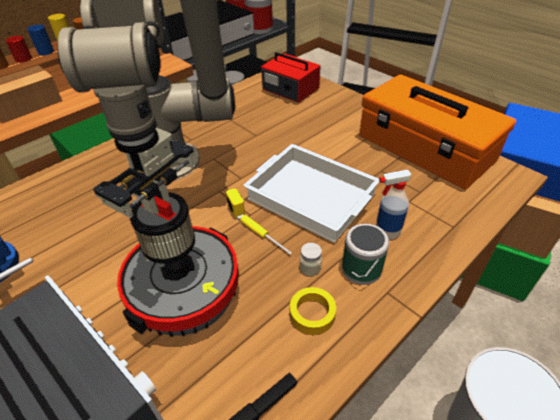

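The filter hangs upright above the head with the post visible below it at (178,265), and the path to the tub is clear. Carrying it over.

Emit:
arm_command --moves '[[[0.0016,-0.01,0],[0,0,0],0],[[0.0047,-0.03,0],[0,0,0],0],[[0.0095,-0.06,0],[0,0,0],0],[[0.0158,-0.1,0],[0,0,0],0],[[0.0221,-0.14,0],[0,0,0],0]]'

```text
time: 5.25
tool_pos: [0.5067, -0.1408, 0.3131]
tool_rot: [-3.14, 0.002, 0.235]
contact_force: [0.4, 0.4, -2.6]
opening: 0.0157
grip_force: 35.0
```

Emit:
arm_command --moves '[[[0.0063,-0.04,0],[0,0,0],0],[[0.0126,-0.08,0],[0,0,0],0],[[0.019,-0.12,0],[0,0,0],0],[[0.0253,-0.16,0],[0,0,0],0],[[0.0316,-0.2,0],[0,0,0],0]]'

```text
time: 5.75
tool_pos: [0.4902, 0.0612, 0.3135]
tool_rot: [-3.141, 0.002, 0.236]
contact_force: [0.8, -0.1, -3.1]
opening: 0.0157
grip_force: 35.0
```

Emit:
arm_command --moves '[[[0.0063,-0.04,0],[0,0,0],0],[[0.0126,-0.08,0],[0,0,0],0],[[0.0182,-0.115,0],[0,0,0],0],[[0.0221,-0.14,0],[0,0,0],0],[[0.0235,-0.149,0],[0,0,0],0]]'

```text
time: 6.25
tool_pos: [0.478, 0.2119, 0.3133]
tool_rot: [-3.141, 0.002, 0.239]
contact_force: [-0.0, -0.1, -3.9]
opening: 0.0157
grip_force: 35.0
```

Emit:
arm_command --moves '[[[0,0,0.01],[0,0,0],0],[[0,0,0.035],[0,0,0],0],[[0,0,0.07],[0,0,0],0],[[0,0,0.1],[0,0,0],0],[[0,0,0.12],[0,0,0],0]]'

```text
time: 6.75
tool_pos: [0.4781, 0.2074, 0.1913]
tool_rot: [3.141, 0.005, 0.235]
contact_force: [-0.2, -0.1, -2.9]
opening: 0.0159
grip_force: 35.0
```

Emit:
arm_command --moves '[[[0,0,0.02],[0,0,0],0],[[0,0,0.04],[0,0,0],0],[[0,0,0.055],[0,0,0],0],[[0,0,0.065],[0,0,0],0],[[0,0,0.07],[0,0,0],0]]'

```text
time: 7.25
tool_pos: [0.479, 0.2082, 0.1233]
tool_rot: [3.141, 0.002, 0.235]
contact_force: [-0.8, -0.2, -2.5]
opening: 0.0158
grip_force: 35.0
```

Run:
```python
from h import *
s=robot.observe();print(s["time"],s["tool_pos"],s["contact_force"])
im=robot.read_camera("scene")[:,:,::-1];cv2.imwrite("pics/s4.png",cv2.resize(im[60:270,180:440],None,fx=2.5,fy=2.5))
```

```text
7.25 [0.4789734  0.20815261 0.12333052] [-0.78580168 -0.15208125 -2.49388013]
```

View pics/s4.png

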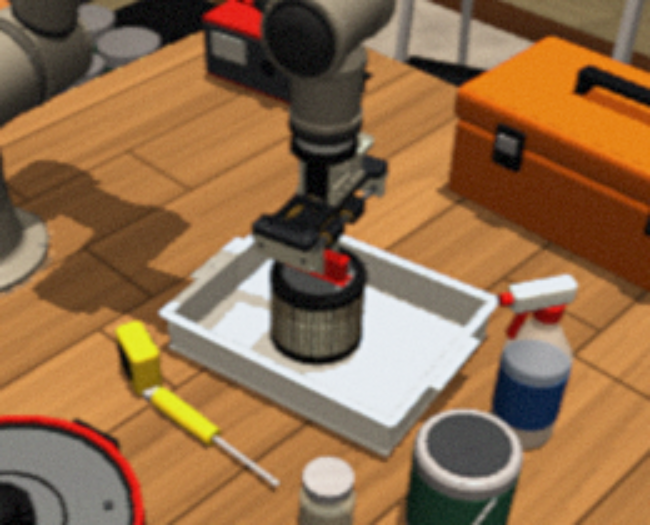

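The filter is upright inside the tub, with its base at about (315,345) just above the floor. I'll lower it slowly to contact, expected at a TCP height of about 0.112.

Emit:
arm_command --moves '[[[0,0,0.003],[0,0,0],0],[[0,0,0.006],[0,0,0],0],[[0,0,0.008],[0,0,0],0],[[0,0,0.009],[0,0,0],0],[[0,0,0.01],[0,0,0],0]]'

```text
time: 7.8
tool_pos: [0.4797, 0.2094, 0.1148]
tool_rot: [3.142, -0.0, 0.236]
contact_force: [0.2, -0.8, -2.2]
opening: 0.0155
grip_force: 35.0
```

Emit:
arm_command --moves '[[[0,0,0.0005],[0,0,0],0],[[0,0,0.001],[0,0,0],0],[[0,0,0.0015],[0,0,0],0],[[0,0,0.002],[0,0,0],0],[[0,0,0.002],[0,0,0],0]]'

```text
time: 8.3
tool_pos: [0.4796, 0.2093, 0.1126]
tool_rot: [3.142, 0.0, 0.236]
contact_force: [-0.5, -0.4, -1.6]
opening: 0.0161
grip_force: 35.0
```

Emit:
arm_command --moves '[[[0,0,0.0003],[0,0,0],0],[[0,0,0.0006],[0,0,0],0],[[0,0,0.0009],[0,0,0],0],[[0,0,0.0012],[0,0,0],0],[[0,0,0.0012],[0,0,0],0]]'

```text
time: 8.8
tool_pos: [0.4796, 0.2094, 0.1124]
tool_rot: [3.141, -0.001, 0.236]
contact_force: [-4.5, -1.0, 6.6]
opening: 0.0158
grip_force: 35.0
```

The upward force shows it is on the floor. Releasing gently, then rising.

Emit:
arm_command --moves '[[[0,0,0],[0,0,0],0.02],[[0,0,0],[0,0,0],0.03],[[0,0,0],[0,0,0],0.05],[[0,0,0],[0,0,0],0.06],[[0,0,0],[0,0,0],0.06]]'

```text
time: 9.3
tool_pos: [0.4796, 0.2094, 0.1114]
tool_rot: [3.142, 0.0, 0.236]
contact_force: [0.2, -0.6, 0.5]
opening: 0.0473
grip_force: 0.0
```

Emit:
arm_command --moves '[[[0,0,-0.01],[0,0,0],0.06],[[0,0,-0.04],[0,0,0],0.06],[[0,0,-0.08],[0,0,0],0.06],[[0,0,-0.11],[0,0,0],0.06],[[0,0,-0.13],[0,0,0],0.06]]'

```text
time: 9.8
tool_pos: [0.4803, 0.2096, 0.2449]
tool_rot: [-3.142, -0.004, 0.236]
contact_force: [0.1, -0.3, 0.4]
opening: 0.06
grip_force: 0.0
```

Emit:
arm_command --moves '[[[0,0,0],[0,0,0],0.06],[[0,0,0],[0,0,0],0.06],[[0,0,0],[0,0,0],0.06],[[0,0,0],[0,0,0],0.06],[[0,0,0],[0,0,0],0.06]]'

```text
time: 10.3
tool_pos: [0.4793, 0.2092, 0.2406]
tool_rot: [3.141, 0.002, 0.236]
contact_force: [0.1, 0.3, -0.4]
opening: 0.06
grip_force: 0.0
```

Run:
```python
from h import *
im=robot.read_camera("scene")[:,:,::-1];cv2.imwrite("pics/s5.png",im)
```

```text
(no output)
```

View pics/s5.png

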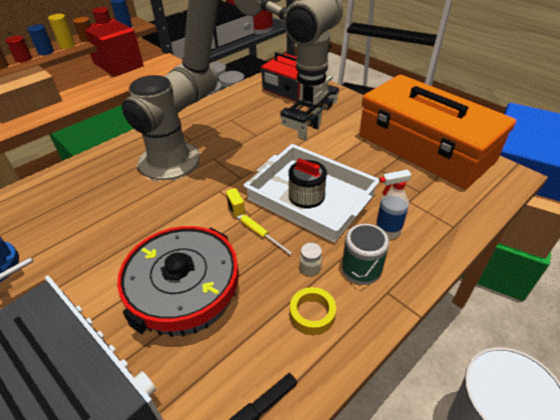

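The filter stands upright in the tub at about (308,183), the gripper is clear above it, and the other things have not moved.

```bash
python3 -c "
from cell import robot
print(robot.hand_in())"
```

```text
the job is handed in; nothing more can be done
None
```

The filter was turned to line up with the arrows, lifted straight off, and set down upright on the tub floor and released. The other things on the bench stayed where they were. I handed the job in at about 10 s; no verdict was returned.

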